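Press home the proud caps and shut the sample drawer

TASK

The blue-fronted sample drawer stands open with four capped bottles, and the capping machine has left two of the green caps standing proud. With the drawer still out, press each proud cap straight down until it snaps fully home, then push the drawer in without slamming it until it seats in its catch under the clear hood. Leave every bottle upright and capped in its pocket, and do not disturb the other things on the bench.

Things in the scene. Friction and masses are not known exactly. Their poses are not given: they have to be found in the camera images.
- cabinet: Fixed steel cabinet, 450 mm wide (y), 200 deep (x); clear hood over its front 130 mm (underside 151, top 156 mm above the table), grey box behind, up to 181. Origin: middle of the front opening at table height; x points inwards, the way the drawer closes; yaw varies by 0.3 rad either way. Seated caps pass under the hood with 6 mm to spare, proud caps jam on its edge.
- drawer (a joint): Drawer opening, m: 0 = home, grows towards the robot along the cabinet's -x (starts 0.108 to 0.132, limit 0.16). Friction 2.5 N; a sprung catch adds about 4 N from 16 mm open, is passed at 6.6 mm, then holds it to 0, a hard stop. Blue front panel: 12 mm thick, 450 wide, 12 to 107 mm above the table; when home its outer face is 12 mm in front of the opening.
- drawer_handle (a point): Middle of the drawer's steel bar handle: 160 mm long along the drawer's width, about 10 mm thick, 35 mm in front of the blue panel's outer face, 85 mm above the table. Pushing it or the panel along the cabinet's +x closes the drawer. When the drawer is home this point is 47 mm in front of the cabinet's origin.
- bottle_a: White bottle with a blue band, 62 mm wide, 127 tall with its cap seated, about 0.4 kg, loose in a pocket of the drawer (66 mm across, 92 front to back, 35 deep). The four pockets lie in a row across the drawer, 90 mm apart, centres 51 mm behind the blue panel's inner face. Origin: centre of its underside, 18 mm above the table; z up. Which bottle is in which pocket varies.
- cap_a (a joint): How far the green cap of bottle_a stands up from its seat, m: 0 = fully home; proud caps start 0.010 to 0.016 up and show the orange neck. Slides along the bottle's axis with 2 N of friction; a sprung detent adds about 6 N from 8.5 mm, is passed at 3.3 mm, then holds it to 0, a hard stop.
- cap_a_top (a point): Centre of the flat top of bottle_a's green cap (47 mm in diameter, 32 mm tall); it moves with the cap. With the cap seated it is 127 mm above the bottle's underside, 145 mm above the table.
- bottle_b: White bottle with a blue band, 62 mm wide, 127 tall with its cap seated, about 0.4 kg, loose in a pocket of the drawer (66 mm across, 92 front to back, 35 deep). The four pockets lie in a row across the drawer, 90 mm apart, centres 51 mm behind the blue panel's inner face. Origin: centre of its underside, 18 mm above the table; z up. Which bottle is in which pocket varies.
- cap_b (a joint): How far the green cap of bottle_b stands up from its seat, m: 0 = fully home; proud caps start 0.010 to 0.016 up and show the orange neck. Slides along the bottle's axis with 2 N of friction; a sprung detent adds about 6 N from 8.5 mm, is passed at 3.3 mm, then holds it to 0, a hard stop.
- cap_b_top (a point): Centre of the flat top of bottle_b's green cap (47 mm in diameter, 32 mm tall); it moves with the cap. With the cap seated it is 127 mm above the bottle's underside, 145 mm above the table.
- bottle_c: White bottle with a blue band, 62 mm wide, 127 tall with its cap seated, about 0.4 kg, loose in a pocket of the drawer (66 mm across, 92 front to back, 35 deep). The four pockets lie in a row across the drawer, 90 mm apart, centres 51 mm behind the blue panel's inner face. Origin: centre of its underside, 18 mm above the table; z up. Which bottle is in which pocket varies.
- cap_c (a joint): How far the green cap of bottle_c stands up from its seat, m: 0 = fully home; proud caps start 0.010 to 0.016 up and show the orange neck. Slides along the bottle's axis with 2 N of friction; a sprung detent adds about 6 N from 8.5 mm, is passed at 3.3 mm, then holds it to 0, a hard stop.
- cap_c_top (a point): Centre of the flat top of bottle_c's green cap (47 mm in diameter, 32 mm tall); it moves with the cap. With the cap seated it is 127 mm above the bottle's underside, 145 mm above the table.
- bottle_d: White bottle with a blue band, 62 mm wide, 127 tall with its cap seated, about 0.4 kg, loose in a pocket of the drawer (66 mm across, 92 front to back, 35 deep). The four pockets lie in a row across the drawer, 90 mm apart, centres 51 mm behind the blue panel's inner face. Origin: centre of its underside, 18 mm above the table; z up. Which bottle is in which pocket varies.
- cap_d (a joint): How far the green cap of bottle_d stands up from its seat, m: 0 = fully home; proud caps start 0.010 to 0.016 up and show the orange neck. Slides along the bottle's axis with 2 N of friction; a sprung detent adds about 6 N from 8.5 mm, is passed at 3.3 mm, then holds it to 0, a hard stop.
- cap_d_top (a point): Centre of the flat top of bottle_d's green cap (47 mm in diameter, 32 mm tall); it moves with the cap. With the cap seated it is 127 mm above the bottle's underside, 145 mm above the table.
- gauge: Bystander: loose brass plug gauge, 56 mm wide, 30 mm tall, standing on the cabinet's clear hood. Origin: centre of its underside.
- spare_bottle: Bystander: loose capless white bottle, 62 mm wide, 120 mm tall, at the left of the bench. Origin: centre of its underside.
- star_knob: Bystander: loose black star knob on a steel foot, 52 mm wide, 34 mm tall, at the left of the bench. Origin: centre of its underside.
- wrench: Bystander: loose steel wrench lying at the right of the bench. Origin near its middle, on its underside.
- cap_bin: Bystander: loose blue open bin, 160 x 200 x 60 mm, holding three spare green caps, at the right of the bench. Origin: centre of its underside.
Mind the look-alikes: they are no part of the job. What is shaped like the bottle_b but pink or red is not meant.

How it is judged:
By the outcome, as a careful person would: the job done as asked, in the order asked, and still so for the second after the job is handed in, with the robot touching nothing.
It also fails if it takes over 64 s, if anything falls off the work surface, if the arm or the gripper's body presses on something with over 40 N, if the wrist force passes 120 N, or if a joint passes its speed limit or range.

ROBOT

A 6-joint arm with a two-finger parallel gripper is mounted at the origin on the work surface. World frame = base frame: x ahead of the robot, y to its left, z up, the work surface at z = 0. Lengths are in mm, angles in rad, forces in N, time in s.
With the tool pointing down it reaches from about 250 to 775 mm from the base axis. Payload 8.9 kg.
Tool frame: the origin (TCP) lies at the very end of the fingers, on their centre line; the grasp point (between the pads) lies 19 mm behind it (ctrl.grip_depth is the distance from the TCP to the grasp point, in mm); z points along the fingers, y is the line along which they close (so a half turn about z gives the same grasp; the last joint's range is limited). The gripper opens to 85 mm and grips with 20 to 120 N. Pads are 22 mm wide; open, the fingers measure 114 mm over their backs; the gripper's body (76 mm by 85 mm) begins 54 mm behind the grasp point. The pads swing forward as they close: fully open they stand 13 mm farther back than shut.
Start: joints at [1.19, 0.291, -0.153, 1.127, 0, 1.431], TCP at [125.706, 509.727, 231.305] pointing down, gripper open.
Joint ranges: [-2.52, 2.52], [-0.91, 1.74], [-1.3, 1.37], [-1.96, 2.02], [-1.52, 1.47], [-3.14, 3.14]. Speed limits (rad/s): [2.22, 2.22, 2.79, 3.14, 3.14, 3.14].

INTERFACE

Orientations are given as a rotation vector (axis times angle).
In Python, from workcell import ctrl gives the robot as it stands.
- The arm moves only by the tool move_arm, never from a script. Its argument "commands" is a list of rows, each a list of 7 numbers: the shift along the tool's x, y, z in m, then the turn, a rotation vector about the tool's x, y, z in rad, then the closure, from -1 (fully open) to 1 (shut). A call has 1 to 12 rows; each row shifts and turns the commanded pose from where the row before left it, along the tool's axes as they then stand; what a row does not reach is not made up. A row lasts 1/12 s, in which the tool goes at most 41.7 mm and 7.16 degrees, less where a joint would pass 70% of its speed; a pose out of reach is approached as far as the arm can. A call is refused whole if a number of a shift passes 0.0417 or a number of a turn 0.125, either way. A call with a gripper value outside its range is refused whole. The fingers move at their own pace and stop on an object; the grip force is fixed at half the most. Time passes only in rows, so rows that do not move let the fingers close. It gives the time, the measured TCP pose, the force, the opening and the grip force at its end, in the units of the state.
- ctrl.observe(): the state, without advancing time (a new reading comes with each control period).
- ctrl.camera(name): name is "side" or "top" or "wrist"; returns a dict with "image" (420x560x3 uint8, red, green, blue), "fovy" (degrees; the focal length in pixels is half the picture's height over the tangent of half this angle, whatever the lens; pixels are square), "cx", "cy" (the principal point, pixels), "camera_from_world" (4x4, takes a point from world to camera coordinates). Camera axes: x right, y down, z forward; pixel columns grow to the right and rows downward; lengths in mm; the calibration is good to about 2 mm. The wrist camera is an equidistant fisheye: a pixel r from the principal point sees the ray r / f radians off the axis. A picture is of the moment at which its call begins. There is no depth.
- ctrl.sign_off(): hands the job in; it is judged then, once.
The state is a dict: "time": time; "joint_positions": joint angles; "joint_vel": joint speeds; "tau": joint torques, N m; "ee_pos": TCP position; "eef_rot": TCP orientation; "contact_force": force on the tool from outside, world axes, zero at the start; "ft_torque": the same for the moment, N m; "opening": finger opening in mm; "grip_force": force on a finger pad.
Only numpy, scipy, OpenCV 4.12 (cv2) and the standard library are available. Lean on these libraries where they do the work, as an engineer would, in place of code of your own. Each camera call takes 0.05 s, during which the arm holds its last target. There are 200 camera calls.

## Working session

There is one attempt and no reset: what is moved stays moved. The work goes in short steps, Python scripts to look and compute and a tool call to move; the robot and the scene stay as the last step left them, time stands still between calls to the robot, and variables do not carry over. Pictures are saved under pics/ and viewed, at most 10 in all, crops included, and the job is handed in when it is done.

Besides the shell and the picture viewer there is one more tool, called after "Request:" in YAML: its name, and indented under it one key for each argument. move_arm: Moves the arm, as the interface text tells. Its arguments: {"type":"object","properties":{"commands":{"type":"array","items":{"type":"array","items":{"type":"number"}}}},"required":["commands"]}

```bash
mkdir -p pics
cat > h.py <<'E'
import numpy as np, cv2
from scipy.spatial.transform import Rotation as R
from workcell import ctrl
def cam(n):
    c=ctrl.camera(n); c['f']=c['image'].shape[0]/2/np.tan(np.radians(c['fovy'])/2); return c
def save(c,p,s=1): cv2.imwrite(p,cv2.resize(c['image'][:,:,::-1],None,fx=s,fy=s))
def plane(c,u,v,z):
    T=np.linalg.inv(c['camera_from_world']); d=T[:3,:3]@np.array([(u-c['cx'])/c['f'],(v-c['cy'])/c['f'],1]); o=T[:3,3]
    return o+d*(z-o[2])/d[2]
def proj(c,p):
    q=c['camera_from_world']@np.append(p,1); return q[:2]/q[2]*c['f']+[c['cx'],c['cy']]
E
python3 - <<'E'
from h import *
for n in('side','top'):
    c=cam(n); save(c,f'pics/{n}0.png',1.42); print(n,c['fovy'],np.linalg.inv(c['camera_from_world']).round(3))
    hsv=cv2.cvtColor(c['image'],cv2.COLOR_RGB2HSV)
    m=cv2.inRange(hsv,(40,80,40),(85,255,255)); k,l,s,ce=cv2.connectedComponentsWithStats(m)
    for i in range(1,k):
        if s[i][4]>40: print('green',s[i],ce[i].round(1))
print(ctrl.observe())
E
```

```text
side 57.58462499677121 [[-9.99000e-01 -2.10000e-02  2.70000e-02  5.11161e+02]
 [-3.40000e-02  6.60000e-01 -7.50000e-01  9.44851e+02]
 [-2.00000e-03 -7.51000e-01 -6.60000e-01  9.64848e+02]
 [ 0.00000e+00  0.00000e+00  0.00000e+00  1.00000e+00]]
green [154 123   9  10  68] [158.4 127. ]
green [148 134  10  11  77] [152.6 138.4]
green [267 142   8  10  66] [270.8 146.2]
green [139 149  11  11  94] [144.6 153.5]
green [254 149   8   8  52] [257.8 152.6]
green [267 179  12  13 117] [272.5 184.6]
green [259 196  15  16 175] [266.1 204. ]
green [243 214  24  34 426] [254.5 230.9]
green [ 65 278  19  19 247] [ 74.1 286.7]
green [ 44 315  21  21 316] [ 54.2 324.5]
green [  4 383  25  27 428] [ 15.8 395.5]
top 51.59468925065642 [[-2.900000e-02 -9.900000e-01  1.390000e-01  3.900040e+02]
 [-1.000000e+00  2.800000e-02 -5.000000e-03 -2.457100e+01]
 [ 1.000000e-03 -1.390000e-01 -9.900000e-01  1.239229e+03]
 [ 0.000000e+00  0.000000e+00  0.000000e+00  1.000000e+00]]
green [430   5  16  16 182] [438.   12.3]
green [465   4  16  16 183] [473.   11.2]
green [388   6  16  16 178] [395.7  13.7]
green [14
[... 392 characters left out ...]
3] [309.6 202.1]
{'time': 0.1, 'joint_positions': array([ 1.18969902e+00,  2.91195684e-01, -1.54060251e-01,  1.12669140e+00,
       -8.48558692e-06,  1.43154085e+00]), 'joint_vel': array([-0.00034876, -0.00292279,  0.00092916,  0.00130911,  0.00037773,
        0.000804  ]), 'tau': array([ 1.29786949e-03, -5.37977493e+01,  3.31917286e+01,  9.35819058e-03,
       -2.14421934e-04,  1.47116214e-05]), 'ee_pos': array([125.56134201, 509.35855663, 230.80090271]), 'eef_rot': array([-3.78924372e-01, -3.11836637e+00,  1.75041840e-03]), 'contact_force': array([-0.11076937, -0.76993035, -0.53744725]), 'ft_torque': array([0.04169339, 0.02547178, 0.03055563]), 'grip_force': 0.0, 'opening': 85.11820510719}
```

View pics/side0.png

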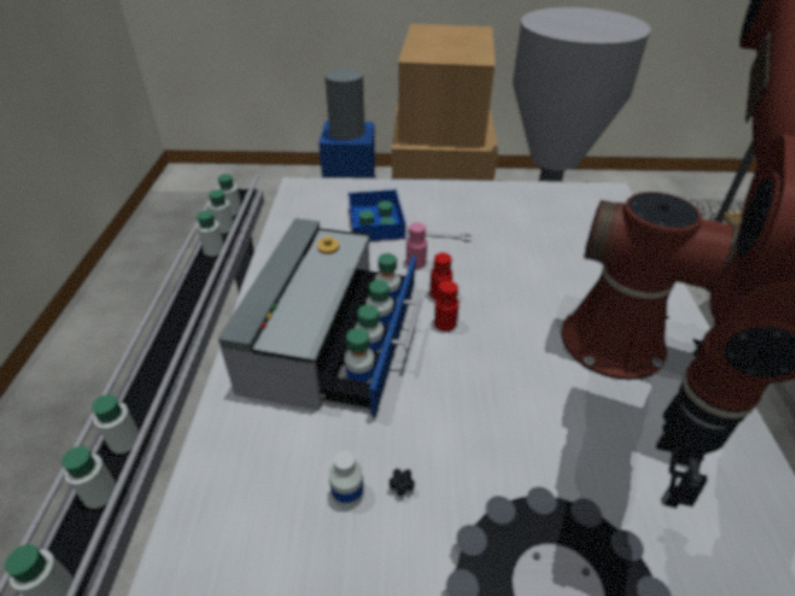

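View pics/top0.png

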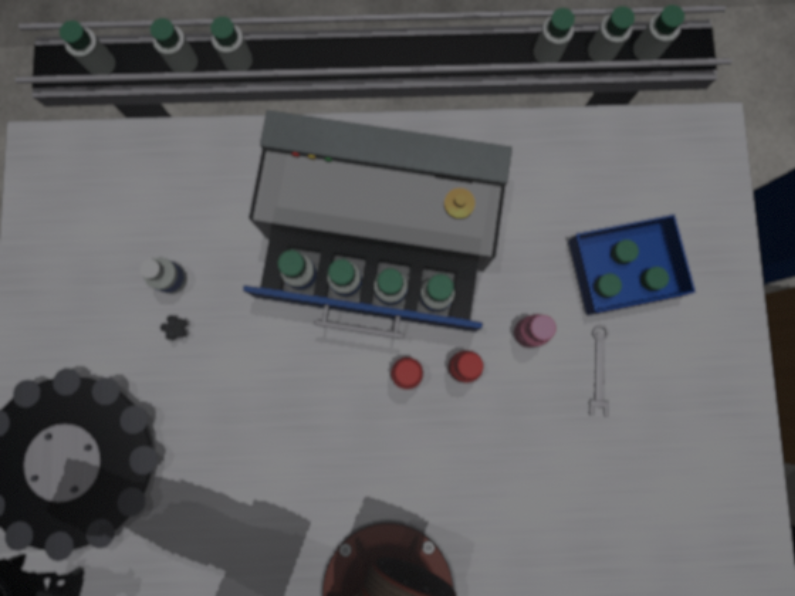

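The side view shows the drawer open with four green caps (original pixels about (272,185), (266,204), (259,222), (252,240)). There are red and pink look-alikes in front of and beside the drawer, and the gauge stands on the hood. The top view shows the cap row from (204,185) to (310,202) and the handle centred near (254,229).

Run:
```python
from h import *
c=cam('top'); s=cam('side')
im=s['image'][165:265,230:305]; cv2.imwrite('pics/crop1.png',cv2.resize(im[:,:,::-1],None,fx=6,fy=6,interpolation=cv2.INTER_CUBIC))
P=[]
for u,v in[(204.5,185),(239.9,191.1),(274.4,197.9),(309.6,202.1)]:
    p=plane(c,u,v,140); P.append(p); print('cap',p.round(1),'side px z145,160',proj(s,[*p[:2],145]).round(1),proj(s,[*p[:2],160]).round(1))
P=np.array(P); print('spacing',np.linalg.norm(np.diff(P[:,:2],axis=0),axis=1))
hsv=cv2.cvtColor(c['image'],cv2.COLOR_RGB2HSV)
m=cv2.inRange(hsv,(105,110,40),(130,255,255)); m[:,360:]=0
k,l,st,ce=cv2.connectedComponentsWithStats(m); i=1+np.argmax(st[1:,4]); print('panel',st[i])
ys,xs=np.nonzero(l==i); w=np.array([plane(c,a,b,107)[:2] for a,b in zip(xs,ys)])
mu=w.mean(0); d=np.linalg.svd(w-mu,full_matrices=False)[2][0]; d*=np.sign(d[1]); t=(w-mu)@d
print('panel centre',mu,'dir',d,'yaw',np.arctan2(-d[0],d[1]),'ends',t.min(),t.max(), 'mid',mu+d*(t.min()+t.max())/2)
m=cv2.inRange(hsv,(0,120,50),(8,255,255))|cv2.inRange(hsv,(150,60,60),(180,255,255))
k,l,st,ce=cv2.connectedComponentsWithStats(m)
for j in range(1,k):
    if st[j][4]>60: print('red',st[j],plane(c,*ce[j],115).round())
print('hood/handle', plane(c,316/1.42,322/1.42,85),plane(c,405/1.42,332/1.42,85))
```

```text
cap [609.8 158.8 140. ] side px z145,160 [251.4 239.2] [251.1 235.7]
cap [591.3  68.  140. ] side px z145,160 [259.6 218.5] [259.4 215. ]
cap [571.1 -20.1 140. ] side px z145,160 [267.4 200.5] [267.3 197. ]
cap [ 557.6 -109.9  140. ] side px z145,160 [272.5 183.9] [272.5 180.5]
spacing [92.6893978  90.39938704 90.7821797 ]
panel [172 202 167  29 816]
panel centre [528.87520261  27.44815827] dir [0.18416422 0.98289549] yaw -0.185221472578426 ends -215.02715211365077 226.59004918867578 mid [529.93993859  33.13071795]
red [365 222  24  22 261] [ 474. -274.  115.]
red [317 247  24  23 410] [ 416. -154.  115.]
red [275 252  23  22 389] [406. -46. 115.]
hood/handle [506.0977326  120.47823664  85.        ] [482.54259105 -46.00443775  85.        ]
```

View pics/crop1.png

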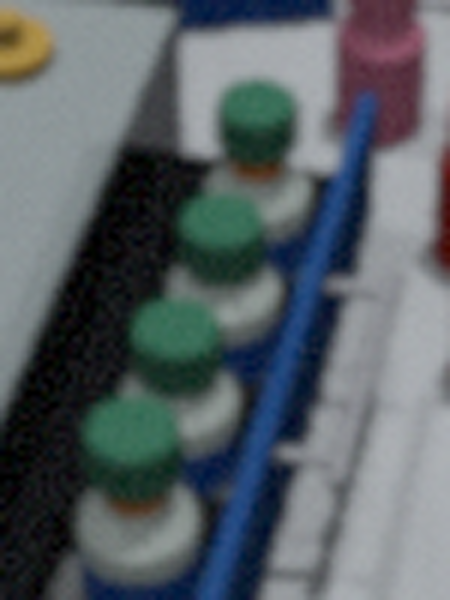

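The crop shows orange necks on the two end bottles, crop px (135,500) and (257,170), so the proud caps are at y≈157 and y≈-109. The middle two caps are seated. Cap spacing (about 90 mm) and panel length match the given sizes.

Request:
move_arm:
  commands:
    - [-0.01, -0.005, 0, 0, 0, -0.057, 1]
    - [-0.03, -0.015, 0, 0, 0, 0, 1]
    - [-0.034, -0.0165, 0, 0, 0, 0, 1]
    - [-0.034, -0.0165, 0, 0, 0, 0, 1]
    - [-0.034, -0.0165, 0, 0, 0, 0, 1]
    - [-0.034, -0.0165, 0, 0, 0, 0, 1]
    - [-0.034, -0.0165, 0, 0, 0, 0, 1]
    - [-0.034, -0.0165, 0, 0, 0, 0, 1]
    - [-0.034, -0.0165, 0, 0, 0, 0, 1]
    - [-0.034, -0.0165, 0, 0, 0, 0, 1]
    - [-0.034, -0.0165, 0, 0, 0, 0, 1]
    - [-0.034, -0.0165, 0, 0, 0, 0, 1]

```text
time: 1.2
ee_pos: [466.1, 256.1, 231.3]
eef_rot: [-0.29, -3.128, -0.0]
contact_force: [0.4, 0.2, -0.9]
opening: -0.0
grip_force: 0.0
```

```bash
cat >> h.py <<'E'
def to(*p):
    o=ctrl.observe(); r=R.from_rotvec(o['eef_rot']); M=r.as_matrix()
    print('t',o['time'],'pos',o['ee_pos'].round(1),'F',o['contact_force'].round(1),'toolx',M[:,0].round(3),'z',M[:,2].round(3),'j6',o['joint_positions'][5].round(2),'tool shift m',(M.T@(np.array(p)-o['ee_pos'])/1000).round(4))
E
python3 -c "
from h import *
to(607,157,175)"
```

```text
t 1.2 pos [466.1 256.1 231.3] F [ 0.4  0.2 -0.9] toolx [-0.983  0.184  0.   ] z [-0.  0. -1.] j6 0.55 tool shift m [-0.1568 -0.0715  0.0563]
```

Request:
move_arm:
  commands:
    - [-0.03, -0.014, 0.0, 0, 0, 0, 1]
    - [-0.03, -0.014, 0.005, 0, 0, 0, 1]
    - [-0.03, -0.014, 0.01, 0, 0, 0, 1]
    - [-0.03, -0.014, 0.01, 0, 0, 0, 1]
    - [-0.025, -0.011, 0.01, 0, 0, 0, 1]
    - [-0.008, -0.003, 0.01, 0, 0, 0, 1]
    - [0, 0, 0.005, 0, 0, 0, 1]
    - [0, 0, 0, 0, 0, 0, 1]
    - [0, 0, 0, 0, 0, 0, 1]

```text
time: 1.95
ee_pos: [601.1, 161.4, 181.3]
eef_rot: [-0.288, -3.127, -0.0]
contact_force: [0.4, 0.4, 0.8]
opening: -0.3
grip_force: 0.0
```

Run:
```python
from h import *
to(607,157,175)
s=cam('side'); w=cam('wrist')
save(w,'pics/wrist1.png',1.2)
```

```text
t 1.95 pos [601.1 161.4 181.3] F [0.4 0.4 0.8] toolx [-0.983  0.183  0.001] z [-0.001  0.    -1.   ] j6 0.33 tool shift m [-0.0066 -0.0033  0.0063]
```

View pics/wrist1.png

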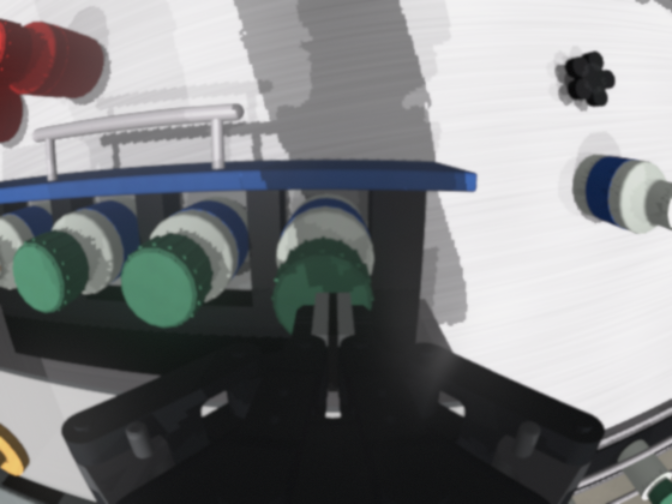

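The wrist view shows the shut fingertips at (333,295), over the end cap (centre x≈323), about 4 mm to its +y side. That agrees with the computed shift.

Request:
move_arm:
  commands:
    - [-0.0065, -0.0035, 0, 0, 0, 0, 1]
    - [0, 0, 0.01, 0, 0, 0, 1]
    - [0, 0, 0.008, 0, 0, 0, 1]
    - [0, 0, 0.004, 0, 0, 0, 1]
    - [0, 0, 0.003, 0, 0, 0, 1]
    - [0, 0, 0.003, 0, 0, 0, 1]
    - [0, 0, 0.003, 0, 0, 0, 1]
    - [0, 0, 0, 0, 0, 0, 1]

```text
time: 2.72
ee_pos: [608.1, 156.0, 150.2]
eef_rot: [0.29, 3.128, 0.0]
contact_force: [0.3, 0.1, 0.1]
opening: -0.0
grip_force: 0.1
```

```bash
python3 -c "
from h import *
to(607,157,145)"
```

```text
t 2.7167 pos [608.1 156.  150.2] F [0.3 0.1 0.1] toolx [-0.983  0.184 -0.   ] z [ 0.  0. -1.] j6 0.32 tool shift m [0.0013 0.0007 0.0052]
```

Run:
```python
from h import *
save(cam('wrist'),'pics/wrist2.png',1.2)
s=cam('side'); im=s['image'][165:265,225:305]; cv2.imwrite('pics/crop2.png',cv2.resize(im[:,:,::-1],None,fx=6,fy=6,interpolation=cv2.INTER_CUBIC))
```

```text
(no output)
```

View pics/crop2.png

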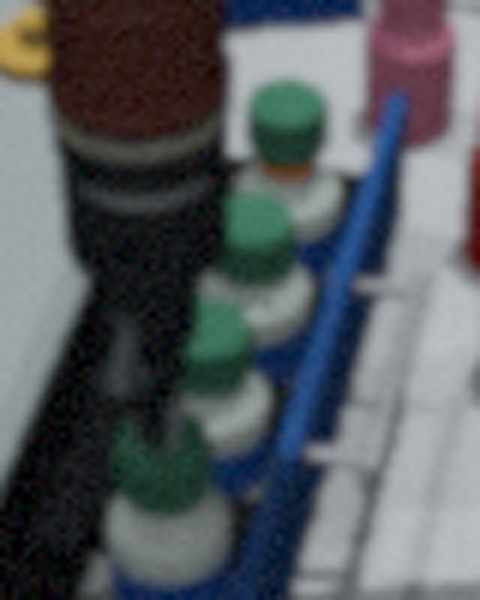

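View pics/wrist2.png

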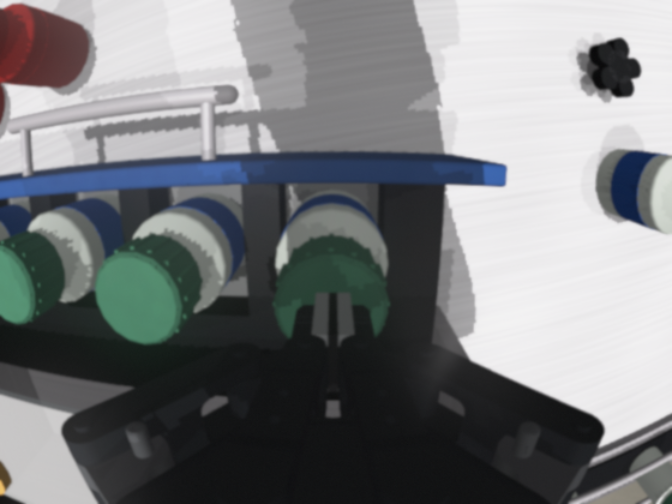

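The orange neck of the +y bottle is gone from the side crop (175,500), and the fingertips are centred on its cap. I'll press on slowly to the hard stop.

Request:
move_arm:
  commands:
    - [0, 0, 0.002, 0, 0, 0, 1]
    - [0, 0, 0.002, 0, 0, 0, 1]
    - [0, 0, 0.0015, 0, 0, 0, 1]
    - [0, 0, 0, 0, 0, 0, 1]

```text
time: 3.15
ee_pos: [608.4, 156.1, 145.1]
eef_rot: [0.29, 3.128, 0.0]
contact_force: [-1.8, -0.6, 2.0]
opening: -0.3
grip_force: 1.4
```

Request:
move_arm:
  commands:
    - [0, 0, 0.001, 0, 0, 0, 1]
    - [0, 0, 0.001, 0, 0, 0, 1]

```text
time: 3.32
ee_pos: [609.3, 156.0, 144.8]
eef_rot: [0.29, 3.125, 0.001]
contact_force: [-2.5, -2.3, 23.5]
opening: 0.3
grip_force: 11.8
```

Hard stop at z = 144.8 with 23 N, so this cap is home. Lift and go to the other end.

Request:
move_arm:
  commands:
    - [0, 0, -0.01, 0, 0, 0, 1]
    - [0, 0, -0.02, 0, 0, 0, 1]
    - [0, -0.01, -0.01, 0, 0, 0, 1]
    - [0, -0.03, 0, 0, 0, 0, 1]
    - [0, -0.035, 0, 0, 0, 0, 1]
    - [0, -0.035, 0, 0, 0, 0, 1]
    - [0, -0.035, 0, 0, 0, 0, 1]
    - [0, -0.035, 0, 0, 0, 0, 1]
    - [0, -0.035, 0, 0, 0, 0, 1]
    - [0, -0.035, 0, 0, 0, 0, 1]
    - [0, -0.02, 0, 0, 0, 0, 1]
    - [0, 0, 0, 0, 0, 0, 1]

```text
time: 4.32
ee_pos: [557.5, -113.8, 182.8]
eef_rot: [0.297, 3.127, -0.002]
contact_force: [0.6, 0.7, -0.2]
opening: -0.2
grip_force: 0.0
```

Run:
```python
from h import *
to(555.6,-109,170)
save(cam('wrist'),'pics/wrist3.png',1.2)
s=cam('side'); im=s['image'][165:265,225:305]; cv2.imwrite('pics/crop3.png',cv2.resize(im[:,:,::-1],None,fx=6,fy=6,interpolation=cv2.INTER_CUBIC))
```

```text
t 4.3167 pos [ 557.5 -113.8  182.8] F [ 0.6  0.7 -0.2] toolx [-0.982  0.188 -0.   ] z [-0.    -0.001 -1.   ] j6 -0.14 tool shift m [0.0028 0.0044 0.0128]
```

View pics/wrist3.png

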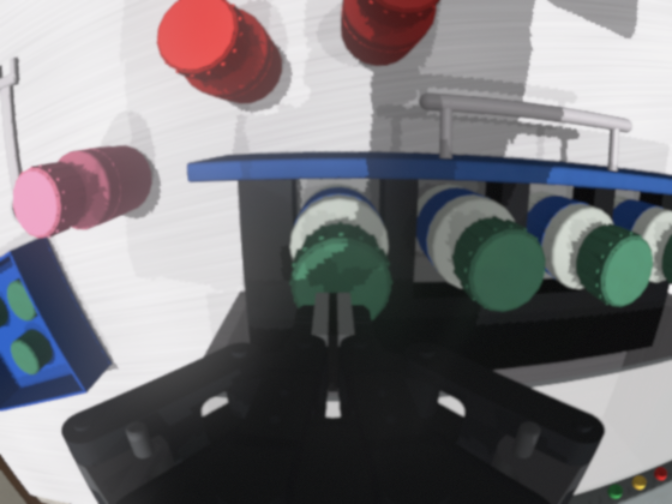

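View pics/crop3.png

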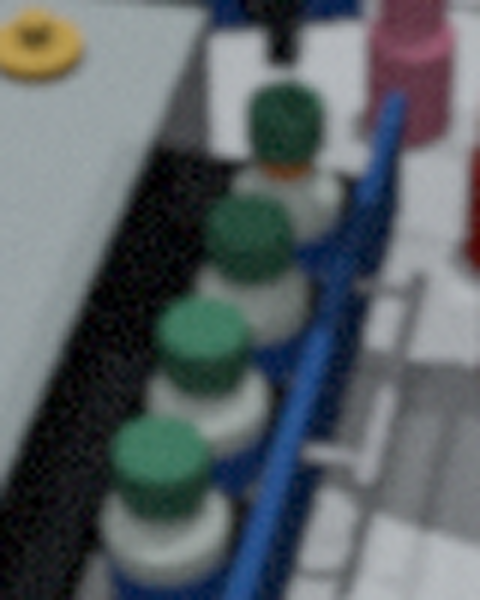

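The first bottle's cap is seated, with no orange at (160,515). The -y bottle still shows orange at (285,170). In the wrist view its cap centre, x≈342 against fingertips at 333, is about 4 mm towards +y, matching the computed shift.

Request:
move_arm:
  commands:
    - [0.002, 0.0045, 0, 0, 0, 0, 1]
    - [0, 0, 0.01, 0, 0, 0, 1]
    - [0, 0, 0.01, 0, 0, 0, 1]
    - [0, 0, 0.004, 0, 0, 0, 1]
    - [0, 0, 0.002, 0, 0, 0, 1]
    - [0, 0, 0.002, 0, 0, 0, 1]
    - [0, 0, 0.002, 0, 0, 0, 1]
    - [0, 0, 0.002, 0, 0, 0, 1]
    - [0, 0, 0.002, 0, 0, 0, 1]
    - [0, 0, 0.002, 0, 0, 0, 1]
    - [0, 0, 0.001, 0, 0, 0, 1]

```text
time: 5.33
ee_pos: [557.4, -104.7, 145.9]
eef_rot: [0.29, 3.128, -0.0]
contact_force: [0.2, -0.6, 0.2]
opening: 0.1
grip_force: 0.0
```

Request:
move_arm:
  commands:
    - [0, -0.003, 0.0, 0, 0, 0, 1]
    - [0, 0, 0.001, 0, 0, 0, 1]
    - [0, 0, 0.001, 0, 0, 0, 1]
    - [0, 0, 0.001, 0, 0, 0, 1]

```text
time: 5.67
ee_pos: [558.1, -108.4, 144.7]
eef_rot: [0.29, 3.125, -0.002]
contact_force: [-2.7, 0.6, 24.1]
opening: 0.1
grip_force: 12.2
```

Also at the stop (144.7, 24 N). Next, lift and move in front of the handle.

Request:
move_arm:
  commands:
    - [0, 0, -0.01, 0, 0, 0, 1]
    - [0, 0, -0.02, 0, 0, 0, 1]
    - [0, 0.0, -0.015, 0, 0, 0, 1]
    - [0.02, 0.02, 0, 0, 0, 0, 1]
    - [0.025, 0.025, 0, 0, 0, 0, 1]
    - [0.025, 0.025, 0, 0, 0, 0, 1]
    - [0.025, 0.025, 0, 0, 0, 0, 1]
    - [0.025, 0.025, 0, 0, 0, 0, 1]
    - [0.013, 0.013, 0, 0, 0, 0, 1]
    - [0, 0, 0, 0, 0, 0, 1]
    - [0, 0, 0, 0, 0, 0, 1]

```text
time: 6.58
ee_pos: [450.4, 48.1, 188.2]
eef_rot: [0.287, 3.128, -0.0]
contact_force: [-0.2, -0.5, 0.0]
opening: 0.2
grip_force: 0.0
```

Run:
```python
from h import *
to(451,47,75)
t=cam('top'); save(t,'pics/top2.png',1.42)
cv2.imwrite('pics/top2z.png',cv2.resize(t['image'][120:300,160:400][:,:,::-1],None,fx=3.3,fy=3.3,interpolation=cv2.INTER_CUBIC))
o=ctrl.observe(); print(proj(t,o['ee_pos']))
```

```text
t 6.5833 pos [450.4  48.1 188.2] F [-0.2 -0.5  0. ] toolx [-0.983  0.182 -0.001] z [ 0.001 -0.    -1.   ] j6 0.13 tool shift m [-0.0007 -0.0009  0.1132]
[247.60605454 244.4850118 ]
```

View pics/top2z.png

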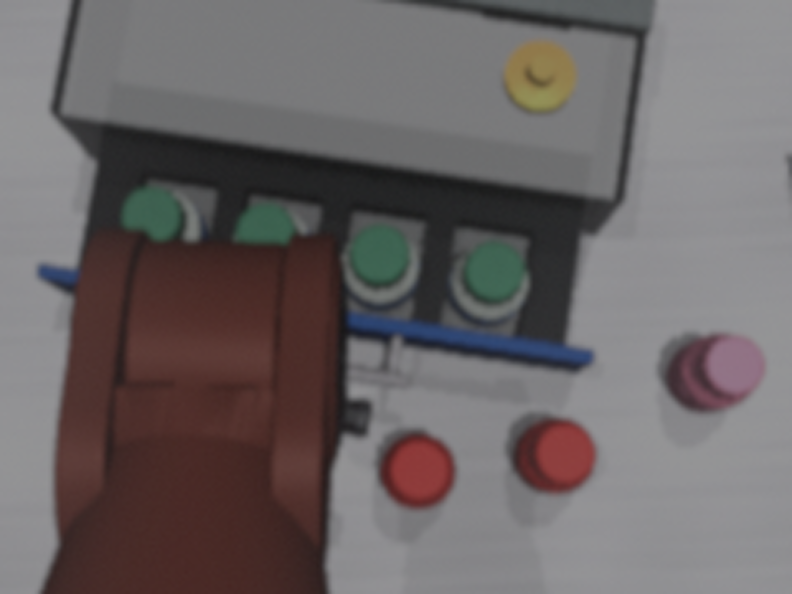

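The top view shows the arm left of the nearest red bottle (417,470 in the crop). The gauge is in place and the finger spot is in front of the handle. Descend.

Request:
move_arm:
  commands:
    - [0, 0.005, 0.02, 0, 0, 0, 1]
    - [0, 0, 0.025, 0, 0, 0, 1]
    - [0, 0, 0.025, 0, 0, 0, 1]
    - [0, 0, 0.025, 0, 0, 0, 1]
    - [0, 0, 0.02, 0, 0, 0, 1]
    - [0, 0, 0, 0, 0, 0, 1]
    - [-0.006, 0, 0, 0, 0, 0, 1]
    - [-0.006, 0, 0, 0, 0, 0, 1]
    - [-0.004, 0, 0, 0, 0, 0, 1]
    - [-0.004, 0, 0, 0, 0, 0, 1]
    - [-0.004, 0, 0, 0, 0, 0, 1]
    - [-0.004, 0, 0, 0, 0, 0, 1]

```text
time: 7.63
ee_pos: [479.3, 47.3, 73.3]
eef_rot: [0.29, 3.128, 0.0]
contact_force: [-2.5, 0.3, 1.2]
opening: -0.1
grip_force: 0.6
```

Request:
move_arm:
  commands:
    - [-0.004, 0, 0, 0, 0, 0, 1]
    - [-0.004, 0, 0, 0, 0, 0, 1]
    - [-0.004, 0, 0, 0, 0, 0, 1]
    - [-0.004, 0, 0, 0, 0, 0, 1]
    - [-0.004, 0, 0, 0, 0, 0, 1]
    - [-0.004, 0, 0, 0, 0, 0, 1]
    - [-0.004, 0, 0, 0, 0, 0, 1]
    - [-0.004, 0, 0, 0, 0, 0, 1]
    - [-0.004, 0, 0, 0, 0, 0, 1]
    - [-0.004, 0, 0, 0, 0, 0, 1]

```text
time: 8.47
ee_pos: [518.7, 40.0, 72.8]
eef_rot: [-0.29, -3.128, -0.0]
contact_force: [-2.7, 1.5, 2.5]
opening: 0.1
grip_force: 1.4
```

Request:
move_arm:
  commands:
    - [-0.004, 0, 0, 0, 0, 0, 1]
    - [-0.004, 0, 0, 0, 0, 0, 1]
    - [-0.004, 0, 0, 0, 0, 0, 1]
    - [-0.004, 0, 0, 0, 0, 0, 1]
    - [-0.004, 0, 0, 0, 0, 0, 1]
    - [-0.004, 0, 0, 0, 0, 0, 1]
    - [-0.004, 0, 0, 0, 0, 0, 1]
    - [-0.004, 0, 0, 0, 0, 0, 1]

```text
time: 9.13
ee_pos: [550.1, 34.1, 72.8]
eef_rot: [-0.29, -3.128, -0.0]
contact_force: [-1.8, 1.1, 0.7]
opening: -0.5
grip_force: 1.4
```

Run:
```python
from h import *
to(600,20,73)
t=cam('top'); hsv=cv2.cvtColor(t['image'],cv2.COLOR_RGB2HSV)
m=cv2.inRange(hsv,(105,110,40),(130,255,255)); m[:,360:]=0; m[:160]=0
ys,xs=np.nonzero(m); w=np.array([plane(t,a,b,107)[:2] for a,b in zip(xs,ys)])
ax=np.array([.983,-.184]); print('panel along',np.median(w@ax),'was',np.array([529.9,33.1])@ax)
m=cv2.inRange(hsv,(40,80,40),(85,255,255)); k,l,s,ce=cv2.connectedComponentsWithStats(m)
for i in range(1,k):
    if s[i][4]>40 and 100<ce[i][1]<240 and ce[i][0]<360: print(s[i],ce[i])
# hood edge estimate by eye from top2z: (60,112)->(615,200)
for a,b in((60,112),(615,200)): print(plane(t,160+a/3.3,120+b/3.3,153)[:2]@ax)
cv2.imwrite('pics/top3z.png',cv2.resize(t['image'][120:300,160:400][:,:,::-1],None,fx=3.3,fy=3.3,interpolation=cv2.INTER_CUBIC))
```

```text
t 9.1333 pos [550.1  34.1  72.8] F [-1.8  1.1  0.7] toolx [-0.983  0.184  0.   ] z [-0.  0. -1.] j6 0.11 tool shift m [-0.0516 -0.0047 -0.0002]
panel along 590.9496669726063 was 514.8013
[274 171  13   7  66] [279.16666667 174.13636364]
[306 176  15   7  72] [312.56944444 179.02777778]
637.409722238156
635.6338789920043
```

Moving freely with the caps going under the hood; about 40 mm remains.

Request:
move_arm:
  commands:
    - [-0.004, 0, 0, 0, 0, 0, 1]
    - [-0.004, 0, 0, 0, 0, 0, 1]
    - [-0.004, 0, 0, 0, 0, 0, 1]
    - [-0.004, 0, 0, 0, 0, 0, 1]
    - [-0.004, 0, 0, 0, 0, 0, 1]
    - [-0.003, 0, 0, 0, 0, 0, 1]
    - [-0.003, 0, 0, 0, 0, 0, 1]

```text
time: 9.77
ee_pos: [574.0, 29.5, 72.5]
eef_rot: [-0.289, -3.125, -0.0]
contact_force: [-11.7, 2.2, 8.6]
opening: -0.2
grip_force: 6.0
```

Request:
move_arm:
  commands:
    - [-0.002, 0, 0, 0, 0, 0, 1]
    - [-0.002, 0, 0, 0, 0, 0, 1]
    - [-0.002, 0, 0, 0, 0, 0, 1]
    - [-0.002, 0, 0, 0, 0, 0, 1]

```text
time: 10.1
ee_pos: [581.6, 28.1, 72.6]
eef_rot: [-0.289, -3.125, -0.0]
contact_force: [-6.8, 1.1, 3.9]
opening: 0.2
grip_force: 3.6
```

Request:
move_arm:
  commands:
    - [-0.002, 0, 0, 0, 0, 0, 1]
    - [-0.002, 0, 0, 0, 0, 0, 1]

```text
time: 10.27
ee_pos: [586.8, 27.2, 72.7]
eef_rot: [-0.29, -3.127, 0.0]
contact_force: [-3.7, -0.1, -0.3]
opening: 0.1
grip_force: 1.3
```

The force rose then fell, so the catch has been passed. Ease to the stop.

Request:
move_arm:
  commands:
    - [-0.001, 0, 0, 0, 0, 0, 1]
    - [-0.001, 0, 0, 0, 0, 0, 1]
    - [-0.001, 0, 0, 0, 0, 0, 1]

```text
time: 10.52
ee_pos: [587.7, 27.0, 72.5]
eef_rot: [-0.289, -3.124, -0.0]
contact_force: [-15.2, 2.3, 12.2]
opening: 0.5
grip_force: 7.8
```

Request:
move_arm:
  commands:
    - [-0.001, 0, 0, 0, 0, 0, 1]
    - [-0.001, 0, 0, 0, 0, 0, 1]

```text
time: 10.68
ee_pos: [587.8, 27.0, 72.4]
eef_rot: [-0.288, -3.12, -0.001]
contact_force: [-23.2, 3.2, 16.6]
opening: -0.0
grip_force: 11.4
```

Hard stop. The handle works out at 589 along the axis, plus 47 gives 636, which is the measured opening. Retreat.

Request:
move_arm:
  commands:
    - [0.006, 0, 0, 0, 0, 0, 1]
    - [0.015, 0, 0, 0, 0, 0, 1]
    - [0.02, 0, 0, 0, 0, 0, 1]
    - [0.02, 0, -0.01, 0, 0, 0, 1]
    - [0.015, 0, -0.03, 0, 0, 0, 1]
    - [0.015, 0.02, -0.04, 0, 0, 0, 1]
    - [0, 0.03, -0.03, 0, 0, 0, 1]
    - [0, 0.04, 0, 0, 0, 0, 1]
    - [0, 0.04, 0, 0, 0, 0, 1]
    - [0, 0.02, 0, 0, 0, 0, 1]
    - [0, 0, 0, 0, 0, 0, 1]

```text
time: 11.6
ee_pos: [533.0, 191.3, 178.2]
eef_rot: [0.284, 3.125, 0.003]
contact_force: [-0.3, -0.4, -0.6]
opening: 0.2
grip_force: 0.0
```

Run:
```python
from h import *
to(600,20,73)
t=cam('top'); s=cam('side'); a=t['image'][110:290,160:430]; b=s['image'][140:300,150:330]
f=lambda i:cv2.resize(i[:,:,::-1],(400,int(400*i.shape[0]/i.shape[1])),interpolation=cv2.INTER_CUBIC)
a,b=f(a),f(b); h=max(len(a),len(b)); g=lambda i:np.vstack([i,np.zeros((h-len(i),400,3),np.uint8)])
cv2.imwrite('pics/final.png',np.hstack([g(a),g(b)]))
hsv=cv2.cvtColor(t['image'],cv2.COLOR_RGB2HSV); m=cv2.inRange(hsv,(105,110,40),(130,255,255)); m[:,350:]=0; m[:140]=0
ys,xs=np.nonzero(m); w=np.array([plane(t,p,q,107)[:2] for p,q in zip(xs,ys)]); print('panel',np.median(w@[.983,-.184]))
```

```text
t 11.6 pos [533.  191.3 178.2] F [-0.3 -0.4 -0.6] toolx [-0.984  0.18  -0.003] z [ 0.003  0.002 -1.   ] j6 0.4 tool shift m [-0.0964 -0.1567  0.1051]
panel 629.3461833208262
```

View pics/final.png

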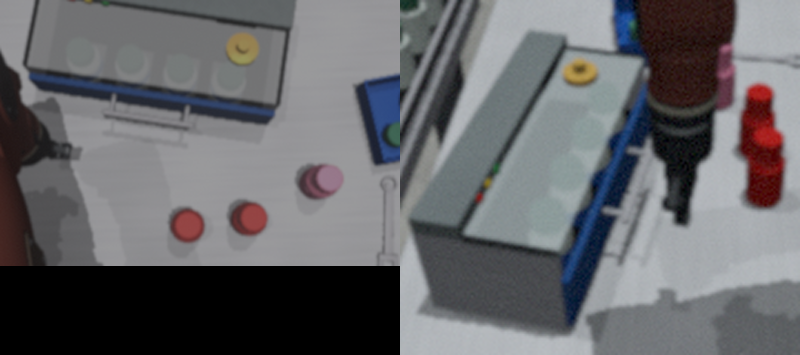

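The final view shows the drawer home (panel at 629 against 630 expected) and four upright capped bottles under the hood, at (83,55) to (230,78). The gauge at (243,47) and the red bottles are undisturbed.

```bash
python3 -c "
from workcell import ctrl
print(ctrl.sign_off())"
```

```text
the job is handed in; nothing more can be done
None
```

I pressed both proud caps down to their stops, then pushed the drawer gently in past its catch to its stop; all four bottles look upright and capped under the hood, nothing else appears disturbed, and the job is handed in at about 12 s.

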